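Put the bench-mounted gear shifter into third

TASK

The gear shifter of the driving simulator stands on its test board, in neutral, with its lever over on the left. Put it in third gear: with a fingertip push the black knob across to the middle of the gate, then forward, away from you, until third is fully home, and leave it there. Only push the knob, never pinch it; do not put the lever into any other gear on the way, and leave the other things on the bench where they are.

Things in the scene. Friction and masses are not known exactly. Their poses are not given: they have to be found in the camera images.
- shifter: Six-speed H-pattern gear shifter: grey steel housing 146 x 116 mm, bolted to a plywood board 240 x 190 x 12 mm fixed to the bench. On top a steel gate plate, 152 x 124 mm, top face 114 mm above the bench. Origin: centre of the board's underside, straight below the upright lever. x points forward (away from the robot), y left, z up; turned up to 0.35 rad either way.
- gate (a point): Centre of the gate, on the plate's top face. A neutral channel runs left to right through it; six slots leave it: first left forward, second left back, third MIDDLE FORWARD, fourth middle back, fifth right forward, sixth right back. The rounded tooth tips between the slots lead the lever into a slot when its knob is within about 6 mm of that slot's line.
- knob_in_third (a point): Where the knob's centre is when third is fully home (fixed to the shifter): 44 mm forward of the shifter's origin, 0 to the side, 194 mm above the bench. Axes as the shifter's.
- knob (a point): Centre of the lever's black ball knob, 48 mm across, a silver cap on top to 26 mm above the centre; an 8 mm rod goes down into the gate. It is 170 mm from the pivot, which is 30 mm above the shifter's origin (upright: 200 mm above the bench). In the shifter's frame: 34 mm to the left or right in the outer slots, 0 in the middle; x within 4 mm of 0 in neutral.
- select (a joint): Lean of the lever across the gate, rad: 0 = middle (third and fourth), +0.204 = right slots, -0.204 = left slots. It starts anywhere from -0.204 to -0.12. Stays where it is left (friction; about 1.5 N at the knob moves it), no spring.
- shift (a joint): Lean of the lever fore and aft, rad: 0 = neutral, +0.262 = against the stop, fully home in a forward slot, -0.262 = in a back slot. Stays where it is left (friction; about 2 N at the knob moves it), no spring.
- knob_front: Forward cheek (the quarter of the surface that looks forward) of the same black knob, moulded in one with it. Origin at the knob's centre.
- knob_back: Rear cheek (towards the robot) of the same knob. Origin at the knob's centre. This is the side to push on to go forward.
- knob_left: Left cheek of the same knob. Origin at the knob's centre. This is the side to push on to go across to the right.
- knob_right: Right cheek of the same knob. Origin at the knob's centre.
- screwdriver: Bystander: screwdriver with a yellow handle, 200 mm long, lying to the left of the shifter. Leave it.
- screw_jar: Bystander: amber jar of screws, 48 mm across, 55 mm tall, to the right of the shifter. Origin under its centre. Leave it.
- spare_knob: Bystander: spare red gear knob, 48 mm across, 57 mm tall, standing on the bench to the right of the shifter. Origin under its centre. It is not the lever's knob. Leave it.
- project_case: Bystander: small open plywood box, 130 x 90 x 45 mm, far left. Origin under its centre. Leave it.
- robot_car: Bystander: small four-wheeled robot car, 165 x 128 x 60 mm, far left. Origin under its centre. Leave it.
- tape_roll: Bystander: roll of yellow tape, 90 mm across, 24 mm tall, lying far right. Origin under its centre. Leave it.
- water_bottle: Bystander: grey drinking bottle, 70 mm across, 225 mm tall, far right. Origin under its centre. Leave it.

How it is judged (in metres and radians):
On the way:
1. the lever is across in the middle of the gate, still in neutral (value of joint select between -0.06 and 0.06 rad and value of joint shift between -0.08 and 0.08 rad).
At the end, for the whole second after the job is handed in: The lever stands still in third: shift above 0.225 rad (within about 6 mm, at the knob, of the stop at 0.262) and select within 0.05 rad of the middle (value of joint shift above 0.225 rad and value of joint select between -0.05 and 0.05 rad and velocity of joint shift between -0.05 and 0.05 rad/s and velocity of joint select between -0.05 and 0.05 rad/s); the robot touches nothing.
It fails at once if the lever is put into a gear other than third (more than 0.12 rad forward while 0.1 rad or more off the middle, or more than 0.12 rad back anywhere) (value of joint shift below -0.12 rad or (value of joint shift above 0.12 rad and (value of joint select above 0.1 rad or value of joint select below -0.1 rad))).
It fails at once if the knob is pinched: the fingers press on opposite sides of it at once, with more than 1 N on each ((contact force between the fingers and knob_front above 1 N and contact force between the fingers and knob_back above 1 N) or (contact force between the fingers and knob_left above 1 N and contact force between the fingers and knob_right above 1 N)).
It fails at once if another thing on the bench is moved or lifted by more than 20 mm (distance of any of screwdriver, screw_jar, spare_knob, project_case, robot_car, tape_roll, water_bottle from where it was at the start of the episode above 0.02 m).
It also fails if it takes over 45 s, if anything falls off the work surface, if the arm or the gripper's body presses on something with over 40 N, if the wrist force passes 120 N, or if a joint passes its speed limit or range.

ROBOT

A 6-joint arm with a two-finger parallel gripper is mounted at the origin on the work surface. World frame = base frame: x ahead of the robot, y to its left, z up, the work surface at z = 0. Lengths are in mm, angles in rad, forces in N, time in s.
With the tool pointing down it reaches from about 375 to 975 mm from the base axis. Payload 3.8 kg.
Tool frame: the origin (TCP) lies midway between the tips of the shut fingers; the grasp point (between the pads) lies 19 mm behind it; x points along the fingers, z is the direction in which the jaws open and shut, and the axes are right-handed (so a half turn about x gives the same grasp; the last joint's range is limited). The gripper opens to 88 mm and grips with 3 to 60 N. Pads are 18 mm wide; open, the fingers measure 123 mm over their backs; the gripper's body (75 mm by 187 mm) begins 45 mm behind the grasp point.
Start: joints at [1.277, 0.264, 1.604, -0, 1.274, -0.037], TCP at [171.439, 652.86, 238.706] pointing down, gripper open.
Joint ranges: [-2.63, 2.63], [-0.94, 2.18], [0.31, 2.57], [-1.31, 4.45], [0, 2.66], [-2.55, 2.55]. Speed limits (rad/s): [2.57, 2.57, 3.14, 3.14, 3.14, 3.14].

INTERFACE

Orientations are given as a rotation vector (axis times angle).
In Python, from workcell import observe, snapshot, calibration, sign_off gives the robot as it stands.
- The arm moves only by the tool drive_tool, never from a script. Its argument "motion" is a list of rows, each an object of numbers: "dx", "dy", "dz": the shift along the tool's x, y, z in mm; "ax", "ay", "az": the turn, a rotation vector about the tool's x, y, z in degrees. A call has 1 to 12 rows; each row is the pose to reach, as a shift and turn from the pose measured when the call began, along the tool's axes at that moment; what a row does not reach only later rows make up. A row lasts 1/10 s, in which the tool goes at most 50 mm and 8.59 degrees, less where a joint would pass 70% of its speed; a pose out of reach is approached as far as the arm can. A call with a gripper value outside its range is refused whole. "fingers" is the gripper's target within -1 to 1 (shut at 1, half-way at 0, fully open at -1), set as the call begins (left out, the last holds). The fingers move at their own pace and stop on an object; "newtons" is the grip in N (left out, the last holds). Time passes only in rows, so rows that repeat a pose let the fingers close. It gives the time, the measured TCP pose, the force and the opening at its end, in the units of the state.
- observe(): the state, without advancing time (a new reading comes with each control period).
- snapshot(name): name is "scene" or "top"; returns the picture (384x512x3 uint8, red, green, blue); there is no depth.
- calibration(name): a dict with "fx", "fy", "cx", "cy" (pixels), "dist_coeffs" ([k1, k2, p1, p2, k3] as OpenCV has them; the pictures are not rectified), "rvec" (rotation vector, rad) and "tvec" (3), from world to camera coordinates, as OpenCV has them. Camera axes: x right, y down, z forward; pixel columns grow to the right and rows downward; lengths in mm; the calibration is good to about 2 mm. A picture is of the moment at which its call begins. calibration takes no time and is no camera call.
- sign_off(): hands the job in, once; it reports no verdict.
The state is a dict: "t": time; "joints": joint angles; "joint_velocities": joint speeds; "effort": joint torques, N m; "tcp_pos": TCP position; "tcp_rot": TCP orientation; "wrist_force": force on the tool from outside, world axes, zero at the start; "ft_torque": the same for the moment, N m; "opening": finger opening in mm.
Only numpy, scipy, OpenCV 4.12 (cv2) and the standard library are available. Lean on these libraries where they do the work, as an engineer would, in place of code of your own. Each camera call takes 0.05 s, during which the arm holds its last target.

## Working session

There is one attempt and no reset: what is moved stays moved. The work goes in short steps, Python scripts to look and compute and a tool call to move; the robot and the scene stay as the last step left them, time stands still between calls to the robot, and variables do not carry over. Pictures are saved under pics/ and viewed, and the job is handed in when it is done.

Besides the shell and the picture viewer there is one more tool, called after "Call:" as a command line: name --argument value ..., lists and objects as JSON in quotes. drive_tool: Moves the arm, as the interface text tells. Its arguments: {"type":"object","properties":{"motion":{"type":"array","items":{"type":"object","properties":{"dx":{"type":"number"},"dy":{"type":"number"},"dz":{"type":"number"},"ax":{"type":"number"},"ay":{"type":"number"},"az":{"type":"number"}}}},"fingers":{"type":"number"},"newtons":{"type":"number"}},"required":["motion"]}

```bash
mkdir -p pics; python3 - <<'E'
from workcell import *
import cv2
print(observe())
for n in("scene","top"):
    print(n,calibration(n)); cv2.imwrite(f"pics/{n}0.png",cv2.cvtColor(snapshot(n),cv2.COLOR_RGB2BGR))
E
```

```text
{'t': 0.0, 'joints': array([ 1.27710627e+00,  2.64741167e-01,  1.60536072e+00, -2.37145071e-05,
        1.27369314e+00, -3.68885804e-02]), 'joint_velocities': array([ 1.42918998e-03, -2.08555542e-03, -8.46722989e-04, -1.50222573e-05,
        1.31020067e-03,  4.54571447e-05]), 'effort': array([ 1.28742497e-03, -5.02109170e+01, -3.56882143e+01,  7.30288541e-02,
        2.93952925e-02, -1.73198714e-04]), 'tcp_pos': array([171.2395181 , 652.18884158, 237.40324733]), 'tcp_rot': array([-1.01932268,  1.32162644,  1.01715813]), 'wrist_force': array([-0.01510131,  0.29312543,  0.54740273]), 'ft_torque': array([-0.01403059, -0.01469709, -0.01715559]), 'opening': 88.39715594231892}
scene {'fx': 449.14274060392665, 'fy': 449.14274060392665, 'cx': 253.38420283968136, 'cy': 189.780432416618, 'dist_coeffs': array([-0.09678349,  0.        ,  0.        ,  0.        ,  0.        ]), 'rvec': array([ 2.0871741 ,  1.14419324, -0.51674453]), 'tvec': array([-290.11037038, -191.37618768, 1667.00092734])}
top {'fx': 404.2029496081851, 'fy': 404.2029496081851, 'cx': 253.09139372356046, 'cy': 191.7256475283917, 'dist_coeffs': array([-0.0995835,  0.       ,  0.       ,  0.       ,  0.       ]), 'rvec': array([ 2.13687281, -2.10490932,  0.17911539]), 'tvec': array([   9.75778699,  549.23528005, 1336.1036966 ])}
```

View pics/scene0.png

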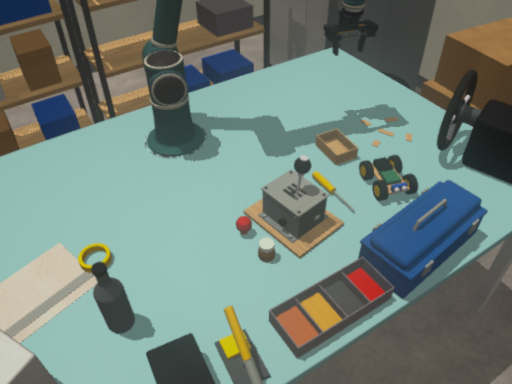

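View pics/top0.png

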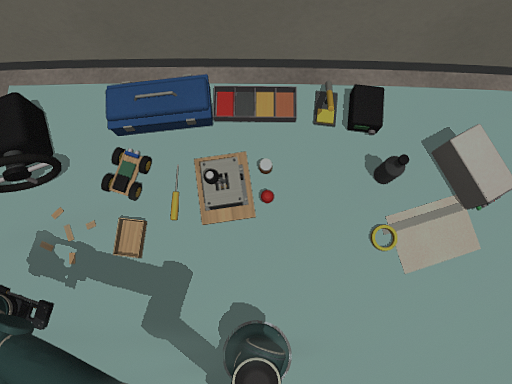

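The scene view shows the knob at about (303,165). In the top view it is at about (211,176), with the board around (225,188). I'll enlarge both.

```bash
python3 - <<'E'
import cv2
a=cv2.imread("pics/top0.png")[145:230,185:285]; cv2.imwrite("pics/t0c.png",cv2.resize(a,None,fx=7,fy=7,interpolation=cv2.INTER_CUBIC))
a=cv2.imread("pics/scene0.png")[145:255,235:350]; cv2.imwrite("pics/s0c.png",cv2.resize(a,None,fx=5,fy=5,interpolation=cv2.INTER_CUBIC))
E
```

```text
(no output)
```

View pics/t0c.png

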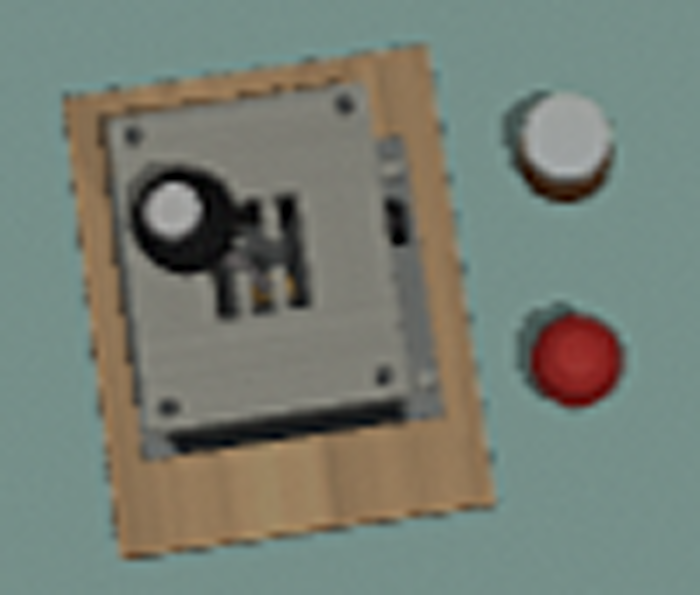

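View pics/s0c.png

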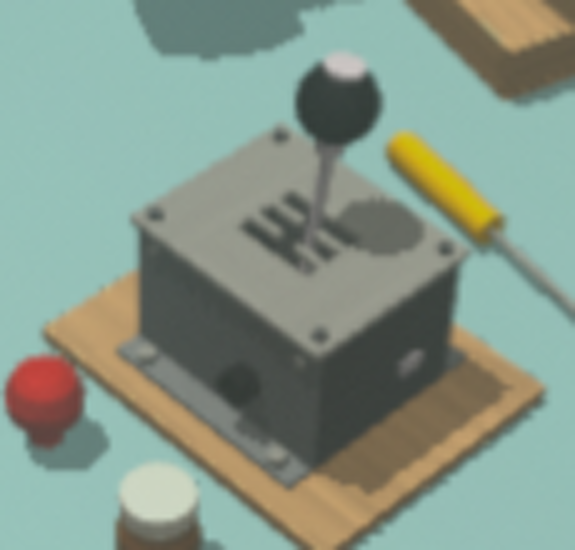

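```bash
cat > h.py <<'E'
from workcell import *
import numpy as np, cv2
from scipy.optimize import least_squares
C={n:calibration(n) for n in("scene","top")}
def proj(n,P):
    c=C[n];K=np.array([[c['fx'],0,c['cx']],[0,c['fy'],c['cy']],[0,0,1.]])
    return cv2.projectPoints(np.atleast_2d(np.float64(P)),c['rvec'],c['tvec'],K,c['dist_coeffs'])[0].reshape(-1,2)
def un(p,k,o): return (np.array(p,float)+.5)/k-.5+np.array(o)
def W(s,p):
    x,y,a=s; p=np.atleast_2d(p); c,n=np.cos(a),np.sin(a)
    return np.c_[x+c*p[:,0]-n*p[:,1], y+n*p[:,0]+c*p[:,1], p[:,2]]
def knobS(sel,sh):  # approx
    # cross lean right = -y
    v=np.array([np.tan(sh),-np.tan(sel),1]);v/=np.linalg.norm(v)
    return np.array([0,0,30])+170*v
E
python3 - <<'E'
from h import *
B=[(120,95,12),(120,-95,12),(-120,-95,12),(-120,95,12)]
PL=[(62,76,114),(62,-76,114),(-62,-76,114),(-62,76,114)]
PL2=[(76,62,114),(76,-62,114),(-76,-62,114),(-76,62,114)]
tb=un([(65,95),(425,45),(493,505),(122,555)],7,(185,145))
tp=un([(105,117),(362,85),(408,400),(150,435)],7,(185,145))
sp=un([(280,122),(133,218),(320,357),(467,250)],5,(235,145)) # back-left.., order guess
for nm,pl in(("62x76",PL),("76x62",PL2)):
    f=lambda s:np.r_[(proj("top",W(s,B))-tb).ravel(),(proj("top",W(s,pl))-tp).ravel()]
    r=least_squares(f,[600,80,0.1]);print(nm,r.x,r.cost);print(r.fun.reshape(-1,2).round(1)); print(proj("scene",W(r.x,pl)).round(1),sp.round(1))
tk=un((185,218),7,(185,145)); sk=un((338,101),5,(235,145))
q=least_squares(lambda X:np.r_[proj("top",X)[0]-tk,proj("scene",X)[0]-sk],[600,100,195]);print(q.x,q.fun)
x,y,a=r.x; d=q.x-[x,y,0]; print("in shifter",np.cos(a)*d[0]+np.sin(a)*d[1],-np.sin(a)*d[0]+np.cos(a)*d[1],d[2])
s=observe();print(cv2.Rodrigues(s['tcp_rot'])[0].round(3))
E
```

```text
62x76 [5.70907779e+02 1.22374844e+02 1.57467232e-01] 81.81083621260103
[[-0.4  0.3]
 [ 0.5  0. ]
 [ 0.2  0.1]
 [-0.7  0.6]
 [-3.3  5.1]
 [ 5.3  3.2]
 [ 3.9 -5.3]
 [-5.4 -3.8]]
[[328.1 190.6]
 [290.2 216.5]
 [259.5 193. ]
 [297.2 169.7]] [[290.6 169. ]
 [261.2 188.2]
 [298.6 216. ]
 [328.  194.6]]
76x62 [5.71097739e+02 1.22399108e+02 1.59016115e-01] 1.4294424551606115
[[-0.5  0.3]
 [ 0.4 -0.1]
 [ 0.3 -0. ]
 [-0.7  0.6]
 [ 0.3  0.4]
 [ 0.5 -0.3]
 [ 0.2 -0.6]
 [-0.6 -0.2]]
[[328.5 195.4]
 [297.7 216.8]
 [260.  188.4]
 [290.6 169.6]] [[290.6 169. ]
 [261.2 188.2]
 [298.6 216. ]
 [328.  194.6]]
[569.48988359 146.28302005 202.21187668] [-0.04141838 -0.02532766 -0.04234174  0.00868908]
in shifter 2.1943713226847446 23.837181050714836 202.21187668352863
[[-0.001 -0.967  0.254]
 [-0.002  0.254  0.967]
 [-1.     0.    -0.002]]
```

```bash
cat >> h.py <<'E'
S=(571.1,122.4,0.159)
from scipy.spatial.transform import Rotation as Rn
def plan(p):
    s=observe();R=Rn.from_rotvec(s['tcp_rot']).as_matrix();a=S[2]
    T=np.c_[[0,0,-1],[-np.cos(a),-np.sin(a),0],[-np.sin(a),np.cos(a),0]]
    w=W(S,p)[0]; print("world tgt",w,"d tool",(R.T@(w-s['tcp_pos'])).round(1),"rot deg",np.degrees(Rn.from_matrix(R.T@T).as_rotvec()).round(2))
def me():
    s=observe();a=S[2];d=s['tcp_pos']-np.array([S[0],S[1],0])
    print('t',round(s['t'],2),"tcp shifter",(np.cos(a)*d[0]+np.sin(a)*d[1]).round(1),(-np.sin(a)*d[0]+np.cos(a)*d[1]).round(1),d[2].round(1),'F',s['wrist_force'].round(1),s['opening'].round(1))
def pic(n,f,box,k):
    x0,y0,x1,y1=box;a=snapshot(n)[y0:y1,x0:x1,::-1];cv2.imwrite(f"pics/{f}.png",cv2.resize(a,None,fx=k,fy=k,interpolation=cv2.INTER_CUBIC))
E
python3 -c "
from h import *
plan((0,86,237))"
```

```text
world tgt [557.48354261 207.31520528 237.        ] d tool [   1.1 -486.6 -332.3] rot deg [-23.82  -0.11  -0.03]
```

Call:
drive_tool --motion '[{"dx": 0, "dy": -41, "dz": -28, "ax": -2}, {"dx": 0, "dy": -82, "dz": -56, "ax": -4}, {"dx": 0, "dy": -123, "dz": -84, "ax": -6}, {"dx": 0, "dy": -164, "dz": -112, "ax": -8}, {"dx": 0, "dy": -205, "dz": -140, "ax": -10}, {"dx": 0, "dy": -246, "dz": -168, "ax": -12}, {"dx": 0, "dy": -287, "dz": -196, "ax": -14}, {"dx": 0, "dy": -328, "dz": -224, "ax": -16}, {"dx": 0, "dy": -369, "dz": -252, "ax": -18}, {"dx": 0, "dy": -410, "dz": -280, "ax": -20}, {"dx": 0, "dy": -451, "dz": -308, "ax": -22}, {"dx": 1, "dy": -486, "dz": -332, "ax": -23.8}]' --fingers 1 --newtons 20

```text
invalid input
```

```bash
python3 -c "
from h import *
me();plan((0,80,185))
pic('top','t1',(150,120,310,240),5);pic('scene','s1',(215,80,365,260),3.3);me()"
```

```text
Traceback (most recent call last):
  File "h.py", line 24, in me
    print('t',round(s['t'],2),"tcp shifter",(np.cos(a)*d[0]+np.sin(a)*d[1]).round(1),(-np.sin(a)*d[0]+np.cos(a)*d[1]).round(1),d[2].round(1),'F',s['wrist_force'].round(1),s['opening'].round(1))
                                                                                                                                                                           ^^^^^^^^^^^^^^^^^^
AttributeError: 'float' object has no attribute 'round'
```

Call:
drive_tool --motion '[{"dx": 0, "dy": -41, "dz": -28, "ax": -2, "ay": 0, "az": 0}, {"dx": 0, "dy": -82, "dz": -56, "ax": -4, "ay": 0, "az": 0}, {"dx": 0, "dy": -123, "dz": -84, "ax": -6, "ay": 0, "az": 0}, {"dx": 0, "dy": -164, "dz": -112, "ax": -8, "ay": 0, "az": 0}, {"dx": 0, "dy": -205, "dz": -140, "ax": -10, "ay": 0, "az": 0}, {"dx": 0, "dy": -246, "dz": -168, "ax": -12, "ay": 0, "az": 0}, {"dx": 0, "dy": -287, "dz": -196, "ax": -14, "ay": 0, "az": 0}, {"dx": 0, "dy": -328, "dz": -224, "ax": -16, "ay": 0, "az": 0}, {"dx": 0, "dy": -369, "dz": -252, "ax": -18, "ay": 0, "az": 0}, {"dx": 0, "dy": -410, "dz": -280, "ax": -20, "ay": 0, "az": 0}, {"dx": 0, "dy": -451, "dz": -308, "ax": -22, "ay": 0, "az": 0}, {"dx": 1, "dy": -486, "dz": -332, "ax": -23.8, "ay": 0, "az": 0}]' --fingers 1 --newtons 20

```text
t: 1.3
tcp_pos: [558.1, 205.5, 236.9]
tcp_rot: [-1.327, 1.132, 1.325]
wrist_force: [0.8, 0.8, -0.1]
opening: 0.3
```

```bash
sed -i "s/s\['opening'\].round(1)/round(float(s['opening']),1)/" h.py; python3 -c "
from h import *
me();plan((0,80,185))
pic('top','t1',(150,120,310,240),5);pic('scene','s1',(215,80,365,260),3.3);me()"
```

```text
t 1.3 tcp shifter 0.3 84.1 236.9 F [ 0.8  0.8 -0.1] 0.3
world tgt [558.43352801 201.39088864 185.        ] d tool [51.9  0.3 -4. ] rot deg [ 0.   -0.12 -0.06]
t 1.4 tcp shifter 1.5 81.9 236.5 F [0.4 0.3 0. ] 0.5
```

View pics/t1.png

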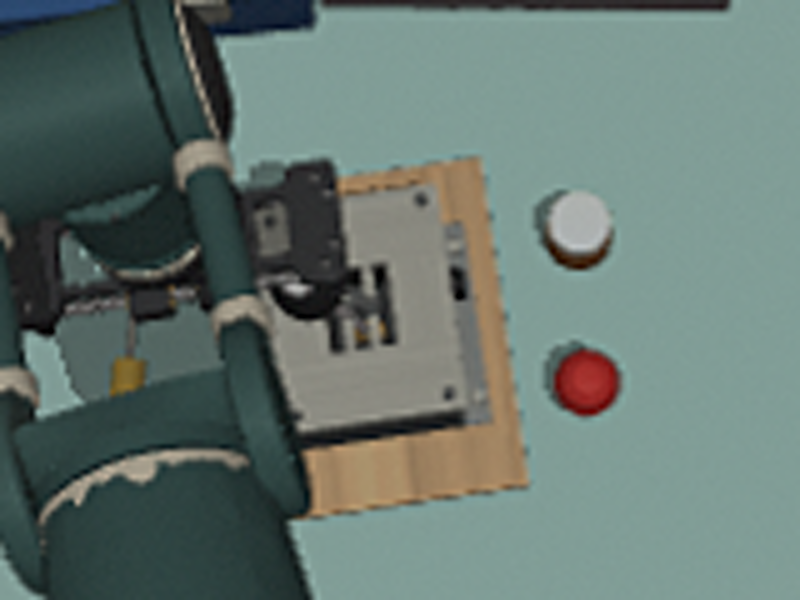

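View pics/s1.png

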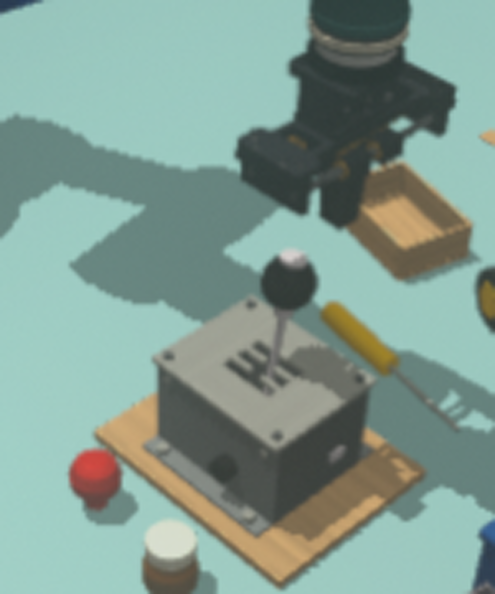

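The fingers are shut, pointing down, beside and left of the knob. Nothing has been touched. Next I descend.

Call:
drive_tool --motion '[{"dx": 24, "dy": 1, "dz": -1, "ax": 0, "ay": 0, "az": 0}, {"dx": 47, "dy": 1, "dz": -2, "ax": 0, "ay": 0, "az": 0}, {"dx": 47, "dy": 1, "dz": -2, "ax": 0, "ay": 0, "az": 0}]'

```text
t: 1.7
tcp_pos: [555.6, 200.6, 185.2]
tcp_rot: [-1.321, 1.143, 1.325]
wrist_force: [-1.1, -0.9, -0.3]
opening: 0.8
```

```bash
python3 -c "
from h import *
me();plan((0,64,190))
pic('scene','s2',(235,100,355,235),4);me()"
```

```text
t 1.7 tcp shifter -2.9 79.7 185.2 F [-1.1 -0.9 -0.3] 0.8
world tgt [560.96682241 185.59271091 190.        ] d tool [ -4.8  -3.  -15.7] rot deg [-0.32 -0.26 -0.51]
t 1.75 tcp shifter -1.7 80.1 187.2 F [-0.7 -0.4 -0.2] 0.3
```

View pics/s2.png

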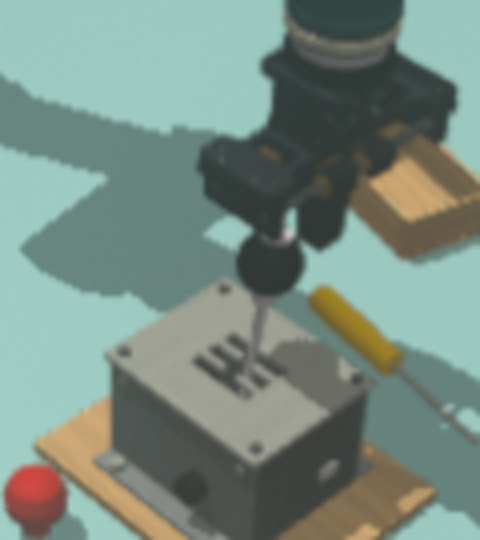

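The tip is level with the knob on its left side, with the cap still visible below the gripper body. Now I move sideways in slow steps.

Call:
drive_tool --motion '[{"dx": -2, "dy": -2, "dz": -5, "ax": 0, "ay": 0, "az": 0}, {"dx": -2, "dy": -2, "dz": -10, "ax": 0, "ay": 0, "az": 0}, {"dx": -2, "dy": -2, "dz": -15, "ax": 0, "ay": 0, "az": 0}, {"dx": -2, "dy": -2, "dz": -19, "ax": 0, "ay": 0, "az": 0}, {"dx": -2, "dy": -2, "dz": -22, "ax": 0, "ay": 0, "az": 0}, {"dx": -2, "dy": -2, "dz": -25, "ax": 0, "ay": 0, "az": 0}]'

```text
t: 2.35
tcp_pos: [563.1, 177.0, 190.2]
tcp_rot: [-1.322, 1.138, 1.323]
wrist_force: [-0.2, 1.9, 1.4]
opening: 0.2
```

```bash
python3 -c "
from h import *
me();plan((0,41,188))
pic('scene','s3',(235,100,355,235),4);pic('top','t3',(170,130,290,230),6);me()"
```

```text
t 2.35 tcp shifter 0.7 55.1 190.2 F [-0.2  1.9  1.4] 0.2
world tgt [564.60843311 162.88283043 188.        ] d tool [  2.2   0.6 -14.1] rot deg [-0.3  -0.19 -0.25]
t 2.45 tcp shifter 0.5 54.8 189.8 F [-0.1  2.   1.7] -0.1
```

View pics/s3.png

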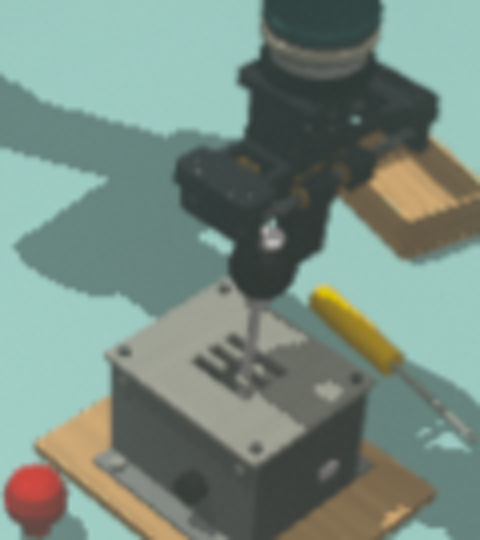

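View pics/t3.png

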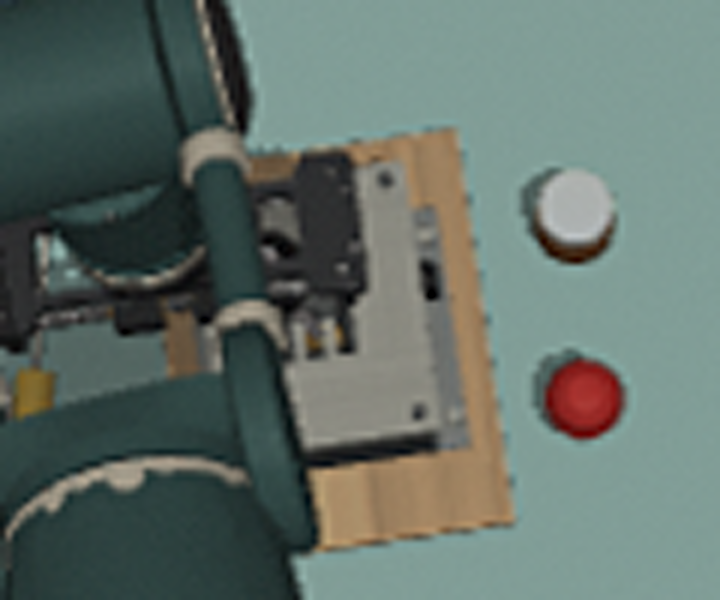

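The fingertip is on the knob's left cheek, and the knob is now at about scene (300.7,166). The force is about 2 N, so the lever is sliding. I'll keep going across.

Call:
drive_tool --motion '[{"dx": 1, "dy": 0, "dz": -4, "ax": 0, "ay": 0, "az": 0}, {"dx": 1, "dy": 0, "dz": -7, "ax": 0, "ay": 0, "az": 0}, {"dx": 1, "dy": 0, "dz": -10, "ax": 0, "ay": 0, "az": 0}, {"dx": 1, "dy": 0, "dz": -13, "ax": 0, "ay": 0, "az": 0}, {"dx": 1, "dy": 0, "dz": -15, "ax": 0, "ay": 0, "az": 0}, {"dx": 1, "dy": 0, "dz": -16, "ax": 0, "ay": 0, "az": 0}, {"dx": 1, "dy": 0, "dz": -16, "ax": 0, "ay": 0, "az": 0}]'

```text
t: 3.15
tcp_pos: [565.3, 160.5, 188.7]
tcp_rot: [-1.322, 1.14, 1.323]
wrist_force: [-1.0, 0.2, 0.6]
opening: 0.4
```

```bash
python3 -c "
from h import *
me()
pic('scene','s4',(265,130,335,200),8)
for y in (-4,0,4,8): 
  p=proj('scene',W(S,(1,y,200)))[0];print(y,p,((p-[265,130])+.5)*8-.5)
me()"
```

```text
t 3.15 tcp shifter 0.3 38.6 188.7 F [-1.   0.2  0.6] 0.4
-4 [294.63593494 169.644313  ] [240.58747949 320.65450401]
0 [295.67532852 169.00267162] [248.90262818 315.52137298]
4 [296.71131687 168.3631247 ] [257.19053495 310.40499756]
8 [297.74391219 167.72566475] [265.45129753 305.30531797]
t 3.2 tcp shifter 0.3 38.6 188.7 F [0.3 1.3 1.6] 0.2
```

View pics/s4.png

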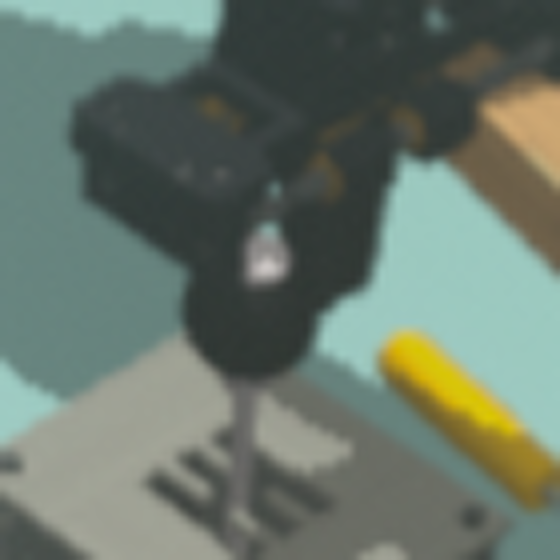

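The knob centre reads about (251,313) in the crop. The model gives (249,315.5) for the exact middle, so it is within about 1–2 mm of the middle. Now I'll back off to the left and go round behind the knob.

Call:
drive_tool --motion '[{"dx": 1, "dy": 0, "dz": 10, "ax": 0, "ay": 0, "az": 0}, {"dx": 2, "dy": 0, "dz": 26, "ax": 0, "ay": 0, "az": 0}, {"dx": 3, "dy": 20, "dz": 26, "ax": 0, "ay": 0, "az": 0}, {"dx": 3, "dy": 40, "dz": 26, "ax": 0, "ay": 0, "az": 0}, {"dx": 3, "dy": 58, "dz": 24, "ax": 0, "ay": 0, "az": 0}, {"dx": 3, "dy": 60, "dz": 0, "ax": 0, "ay": 0, "az": 0}, {"dx": 3, "dy": 60, "dz": -22, "ax": 0, "ay": 0, "az": 0}, {"dx": 3, "dy": 60, "dz": -38, "ax": 0, "ay": 0, "az": 0}, {"dx": 3, "dy": 60, "dz": -38, "ax": 0, "ay": 0, "az": 0}, {"dx": 3, "dy": 60, "dz": -38, "ax": 0, "ay": 0, "az": 0}]'

```text
t: 4.2
tcp_pos: [511.5, 114.7, 185.9]
tcp_rot: [-1.322, 1.14, 1.323]
wrist_force: [-0.1, -0.7, 0.7]
opening: 0.4
```

```bash
python3 -c "
from h import *
me();plan((-40,0,186))
pic('scene','s5',(245,110,345,210),6);pic('top','t5',(170,130,290,230),6)
p=proj('scene',W(S,(1,0,200)))[0];print(p,((p-[245,110])+.5)*6-.5)
me()"
```

```text
t 4.2 tcp shifter -60.0 1.9 185.9 F [-0.1 -0.7  0.7] 0.4
world tgt [531.60455568 116.06676401 186.        ] d tool [ -0.2 -20.   -1.8] rot deg [-0.34 -0.2  -0.33]
[295.67532852 169.00267162] [306.55197114 356.51602974]
t 4.3 tcp shifter -60.0 2.1 186.0 F [0.7 0.2 0.3] 0.5
```

View pics/s5.png

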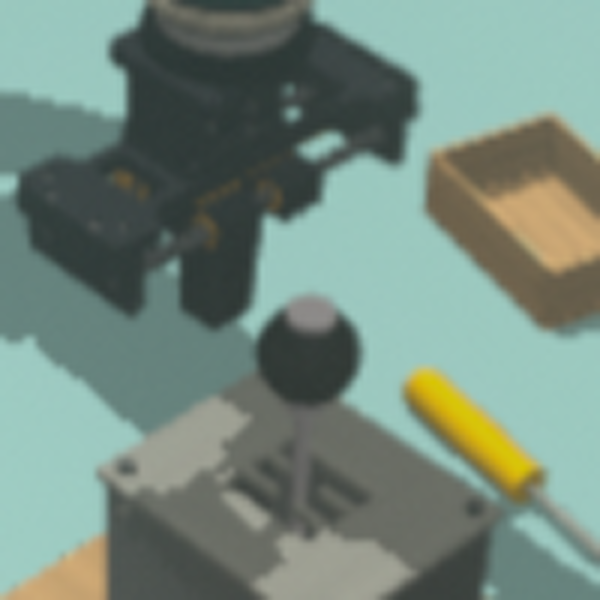

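View pics/t5.png

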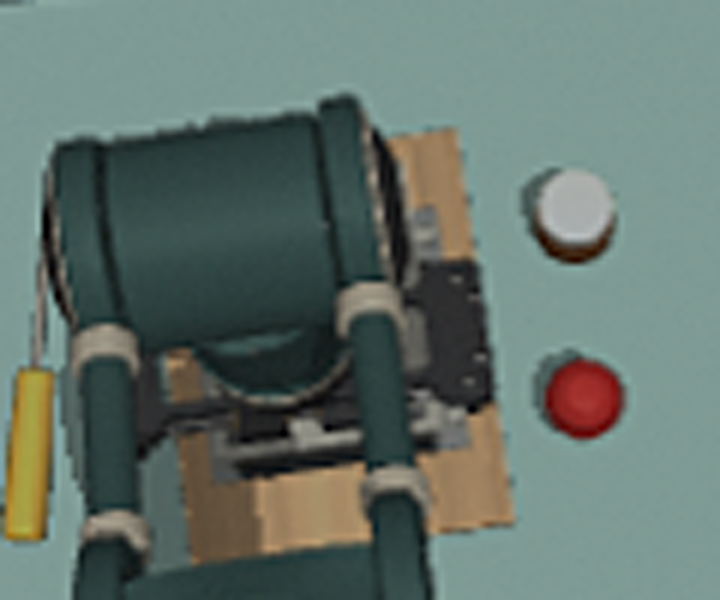

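The knob stands alone and central, at about (308.5,353) in the crop, and the closed tips are behind it. Now I push forward.

Call:
drive_tool --motion '[{"dx": 0, "dy": -10, "dz": -1, "ax": 0.3, "ay": 0, "az": 0}, {"dx": 0, "dy": -18, "dz": -1, "ax": 0, "ay": 0, "az": 0}, {"dx": 0, "dy": -24, "dz": -1, "ax": 0, "ay": 0, "az": 0}, {"dx": 0, "dy": -29, "dz": -1, "ax": 0, "ay": 0, "az": 0}, {"dx": 0, "dy": -34, "dz": -1, "ax": 0, "ay": 0, "az": 0}, {"dx": 0, "dy": -39, "dz": -1, "ax": 0, "ay": 0, "az": 0}, {"dx": 0, "dy": -43, "dz": -1, "ax": 0, "ay": 0, "az": 0}, {"dx": 0, "dy": -46, "dz": -1, "ax": 0, "ay": 0, "az": 0}]'

```text
t: 5.1
tcp_pos: [557.4, 121.1, 185.7]
tcp_rot: [-1.322, 1.139, 1.324]
wrist_force: [-1.9, -0.1, 1.7]
opening: 0.3
```

```bash
python3 -c "
from h import *
me()
pic('scene','s6',(245,110,345,210),6)
for q in knobS(0,0),knobS(0,.13),knobS(0,.262):
  p=proj('scene',W(S,q))[0];print(q,((p-[245,110])+.5)*6-.5)
me()"
```

```text
t 5.1 tcp shifter -13.7 0.8 185.7 F [-1.9 -0.1  1.7] 0.3
[  0.   0. 200.] [304.98329771 355.4578041 ]
[ 22.03780425   0.         198.56552193] [339.6961103  381.42124997]
[ 44.03217879   0.         194.19856038] [374.53249553 412.75308782]
t 5.15 tcp shifter -13.3 0.8 185.8 F [-1.2  0.3  0.8] 0.4
```

View pics/s6.png

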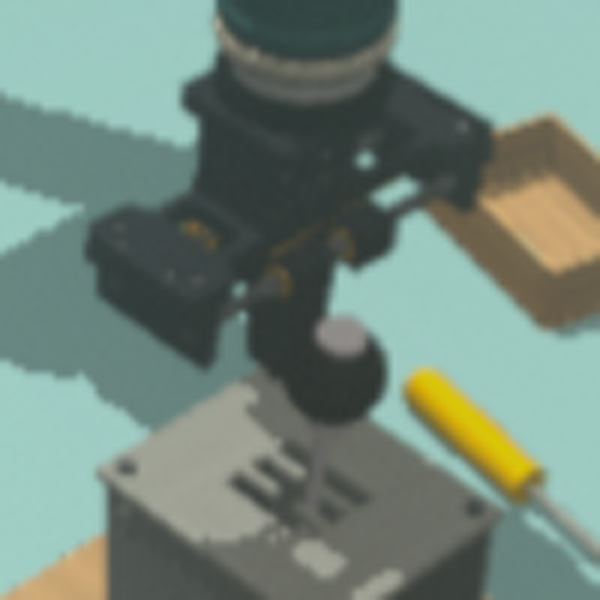

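The knob is moving forward at about (335,373), roughly 19 mm in and on the third-slot line. I'll continue to the stop at about TCP x = 11.

Call:
drive_tool --motion '[{"dx": 0, "dy": -4, "dz": -0.5, "ax": 0, "ay": 0, "az": 0}, {"dx": 0, "dy": -8, "dz": -0.5, "ax": 0, "ay": 0, "az": 0}, {"dx": 0, "dy": -12, "dz": -0.5, "ax": 0, "ay": 0, "az": 0}, {"dx": 0, "dy": -16, "dz": -0.5, "ax": 0, "ay": 0, "az": 0}, {"dx": 0, "dy": -19, "dz": -0.5, "ax": 0, "ay": 0, "az": 0}, {"dx": 0, "dy": -22, "dz": -0.5, "ax": 0, "ay": 0, "az": 0}, {"dx": 0, "dy": -23, "dz": -0.5, "ax": 0, "ay": 0, "az": 0}, {"dx": 0, "dy": -23, "dz": -0.5, "ax": 0, "ay": 0, "az": 0}]'

```text
t: 5.95
tcp_pos: [580.7, 124.1, 185.5]
tcp_rot: [-1.322, 1.139, 1.324]
wrist_force: [-1.3, -0.6, -1.2]
opening: 0.5
```

```bash
python3 -c "
from h import *
me()
pic('scene','s7',(245,110,345,210),6)
me()"
```

```text
t 5.95 tcp shifter 9.8 0.1 185.5 F [-1.3 -0.6 -1.2] 0.5
t 6.0 tcp shifter 9.7 0.1 185.6 F [-1.3 -0.3 -1.1] 0.5
```

View pics/s7.png

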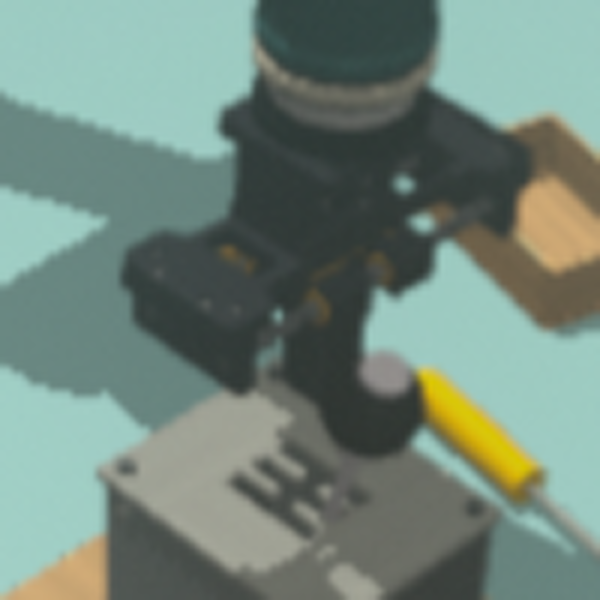

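The knob is at about (373,406), very nearly home, and the force is still low. I'll press gently until the stop is felt.

Call:
drive_tool --motion '[{"dx": 0, "dy": -1.5, "dz": 0, "ax": 0, "ay": 0, "az": 0}, {"dx": 0, "dy": -3, "dz": 0, "ax": 0, "ay": 0, "az": 0}, {"dx": 0, "dy": -3, "dz": 0, "ax": 0, "ay": 0, "az": 0}]'

```text
t: 6.3
tcp_pos: [583.6, 124.5, 185.5]
tcp_rot: [-1.322, 1.139, 1.324]
wrist_force: [-1.8, 0.5, -1.4]
opening: 0.4
```

Call:
drive_tool --motion '[{"dx": 0, "dy": -1, "dz": 0, "ax": 0, "ay": 0, "az": 0}, {"dx": 0, "dy": -2, "dz": 0, "ax": 0, "ay": 0, "az": 0}, {"dx": 0, "dy": -2, "dz": 0, "ax": 0, "ay": 0, "az": 0}]'

```text
t: 6.6
tcp_pos: [585.2, 124.8, 185.3]
tcp_rot: [-1.322, 1.14, 1.325]
wrist_force: [-3.6, -0.1, -0.6]
opening: 0.4
```

```bash
python3 -c "
from h import *
me()
pic('scene','s8',(265,130,335,200),8)
for q in knobS(0,.225),knobS(0,.262):
  p=proj('scene',W(S,q))[0];print(q,((p-[265,130])+.5)*8-.5)
me()"
```

```text
t 6.6 tcp shifter 14.3 0.1 185.3 F [-3.6 -0.1 -0.6] 0.4
[ 37.92808156   0.         195.7149982 ] [326.64238435 378.16435069]
[ 44.03217879   0.         194.19856038] [339.54332738 390.50411709]
t 6.65 tcp shifter 14.3 0.1 185.3 F [-4.1 -0.1 -0.6] 0.4
```

View pics/s8.png

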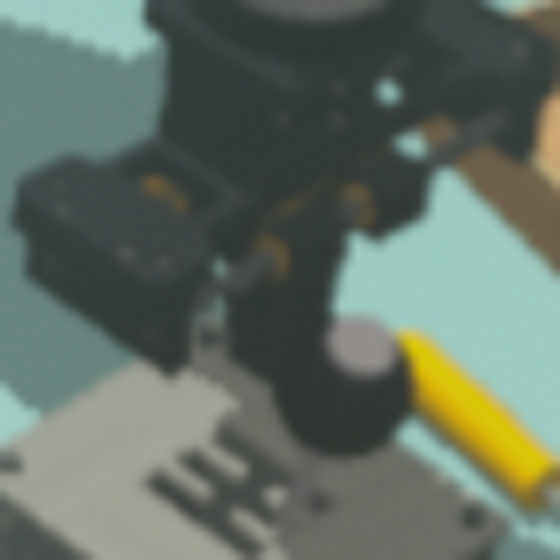

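Force is rising, and the knob centre at about (344,388) matches the home prediction of (340,390). One more small push should confirm the stop.

Call:
drive_tool --motion '[{"dx": 0, "dy": -1, "dz": 0, "ax": 0, "ay": 0, "az": 0}, {"dx": 0, "dy": -2, "dz": 0, "ax": 0, "ay": 0, "az": 0}, {"dx": 0, "dy": -2, "dz": 0, "ax": 0, "ay": 0, "az": 0}]'

```text
t: 6.95
tcp_pos: [586.8, 125.0, 185.0]
tcp_rot: [-1.322, 1.141, 1.325]
wrist_force: [-5.0, -0.9, -0.3]
opening: 0.3
```

Call:
drive_tool --motion '[{"dx": 0, "dy": -2, "dz": 0, "ax": 0, "ay": 0, "az": 0}, {"dx": 0, "dy": -3, "dz": 0, "ax": 0, "ay": 0, "az": 0}, {"dx": 0, "dy": -3, "dz": 0, "ax": 0, "ay": 0, "az": 0}]'

```text
t: 7.25
tcp_pos: [588.8, 125.3, 184.7]
tcp_rot: [-1.321, 1.143, 1.327]
wrist_force: [-6.4, -0.9, 0.4]
opening: 0.4
```

```bash
python3 -c "
from h import *
me()
pic('scene','s9',(265,130,335,200),8)
me()"
```

```text
t 7.25 tcp shifter 18.0 0.1 184.7 F [-6.4 -0.9  0.4] 0.4
t 7.3 tcp shifter 17.9 0.1 184.7 F [-6.4 -1.4 -0.2] 0.3
```

View pics/s9.png

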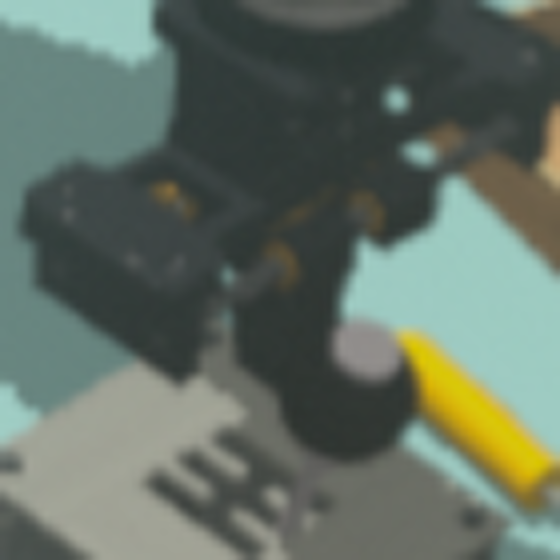

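The knob is now at about (349,393), past the nominal home pixel. The force rises with each step, so it is pressing on the stop. I'll back straight off and check.

Call:
drive_tool --motion '[{"dx": 0, "dy": 8, "dz": 0, "ax": 0, "ay": 0, "az": 0}, {"dx": 0, "dy": 25, "dz": 0, "ax": 0, "ay": 0, "az": 0}, {"dx": 0, "dy": 50, "dz": 0, "ax": 0, "ay": 0, "az": 0}, {"dx": 0, "dy": 80, "dz": 0, "ax": 0, "ay": 0, "az": 0}, {"dx": -40, "dy": 110, "dz": 0, "ax": 0, "ay": 0, "az": 0}, {"dx": -80, "dy": 120, "dz": 40, "ax": 0, "ay": 0, "az": 0}, {"dx": -80, "dy": 120, "dz": 80, "ax": 0, "ay": 0, "az": 0}, {"dx": -80, "dy": 120, "dz": 120, "ax": 0, "ay": 0, "az": 0}, {"dx": -80, "dy": 120, "dz": 160, "ax": 0, "ay": 0, "az": 0}, {"dx": -80, "dy": 120, "dz": 200, "ax": 0, "ay": 0, "az": 0}, {"dx": -80, "dy": 120, "dz": 200, "ax": 0, "ay": 0, "az": 0}]'

```text
t: 8.4
tcp_pos: [440.6, 309.5, 266.4]
tcp_rot: [-1.323, 1.135, 1.329]
wrist_force: [-0.2, -0.7, 0.2]
opening: 0.6
```

```bash
python3 -c "
from h import *
me()
pic('scene','s10',(265,130,335,200),8);pic('top','t10',(170,130,290,230),6)
for sh in .225,.262:
  q=knobS(0,sh);p=proj('scene',W(S,q))[0];print(sh,((p-[265,130])+.5)*8-.5, ((proj('top',W(S,q))[0]-[170,130])+.5)*6-.5)
me()"
```

```text
t 8.4 tcp shifter -99.2 205.4 266.4 F [-0.2 -0.7  0.2] 0.6
0.225 [326.64238435 378.16435069] [286.76070195 206.22424699]
0.262 [339.54332738 390.50411709] [285.5749889 195.6612554]
t 8.5 tcp shifter -99.5 201.8 265.9 F [-0.2  0.1 -0.4] 0.4
```

View pics/s10.png

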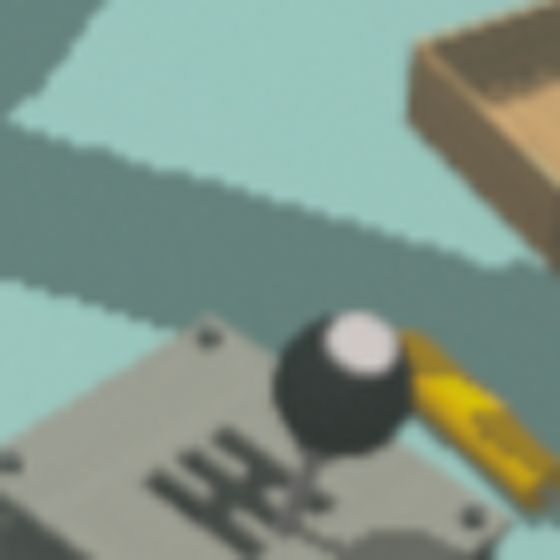

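View pics/t10.png

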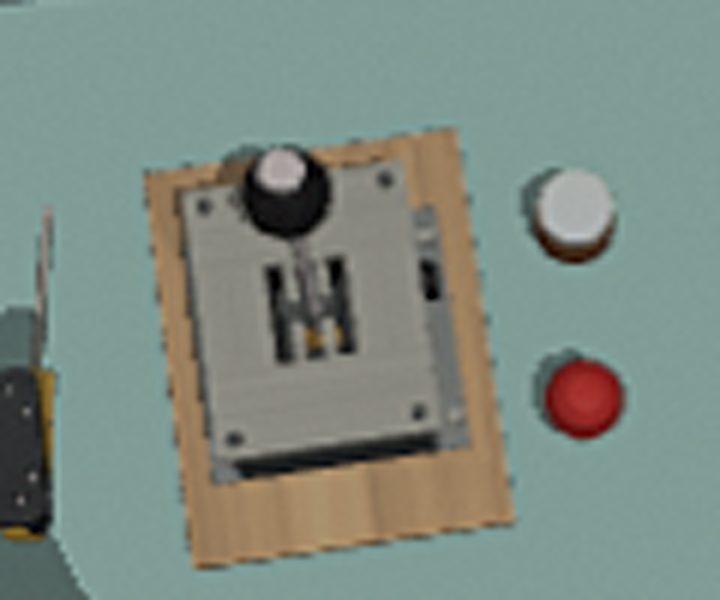

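The lever is in third: the top view has the knob at about (287,194), against a home prediction of (286,196). The scene view has it at about (344,384), against (340,390). The robot is clear, and the screwdriver, jar and red knob haven't moved.

```bash
python3 -c "
from workcell import *
print(sign_off())"
```

```text
the job is handed in; nothing more can be done
None
```

The shifter is in third gear and the job is handed in, at about 8.5 s on the robot's clock. With the fingers shut, I pushed the knob from its left side across to the middle. I then went round behind it and pushed it forward to the stop.

- **Middle of the gate:** before I pushed forward, the knob was about 1–2 mm off the middle by the camera picture, which is roughly 0.01 rad of lean.
- **Third gear:** after I backed off, the top view put the knob within about 2 px in the 6× enlargement (about 1 mm) of the fully-home position. The rod was in the middle forward slot.
- **Small disagreement:** the scene view was off by about (4, −6) px in its 8× enlargement, under 1 px in the camera image. That view had shown a similar small offset since the first measurement.
- **Stop felt soft:** the force rose gradually to about 6.5 N instead of jumping. I judged "home" by that rise together with the pictures.
- **Other objects:** the screwdriver, jar and red knob looked unmoved in the last pictures. I did not re-check the box, car, tape or bottle one by one, but the arm never went down near them.
- **Arm at the end:** it stood about 200 mm to the left of the shifter, touching nothing, with the wrist force at about zero.

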